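# Hang a shelf bracket on the slotted workbench rack

## Robot

A 6-joint arm with a two-finger parallel gripper is mounted at the origin on the work surface. World frame = base frame: x ahead of the robot, y to its left, z up, the work surface at z = 0. Lengths are in mm, angles in rad, forces in N, time in s.
With the tool pointing down it reaches from about 400 to 925 mm from the base axis. Payload 12.5 kg.
Tool frame: the origin (TCP) lies midway between the tips of the shut fingers; the grasp point (between the pads) lies 19 mm behind it; z points along the fingers, y is the line along which they close (so a half turn about z gives the same grasp; the last joint's range is limited). The gripper opens to 95 mm and grips with 3 to 60 N. Pads are 20 mm wide; open, the fingers measure 119 mm over their backs; the gripper's body (75 mm by 180 mm) begins 59 mm behind the grasp point.
Start: joints at [-1.247, 0.491, 1.559, -0, 1.092, -0.106], TCP at [260.456, -568.166, 184.361] pointing down, gripper open.
Joint ranges: [-3.1, 3.1], [-0.84, 2.19], [0.05, 2.79], [-1.13, 4.28], [0.06, 2.93], [-2.69, 2.69]. Speed limits (rad/s): [2.22, 2.22, 2.79, 3.14, 3.14, 3.14].

## Interface

Orientations are given as [roll, pitch, yaw] about the fixed x, y, z axes, in that order (R = Rz(yaw) Ry(pitch) Rx(roll)).
In Python, from cell import env gives the robot as it stands.
- The arm moves only by the tool arm_command, never from a script. Its argument "targets" is a list of rows, each a list of 5 numbers: the shift along the tool's x, y, z in mm, then the turn about the tool's z in degrees, then the opening, from 0 (shut) to 1 (fully open). In form: [[tx, ty, tz, roll, fingers], ...]. A call has 1 to 5 rows; each row is the pose to reach, as a shift and turn from the pose commanded when the call began, along the tool's axes at that moment; what a row does not reach only later rows make up. A row lasts 1/10 s, in which the tool goes at most 50 mm and 8.59 degrees, less where a joint would pass 70% of its speed; a pose out of reach is approached as far as the arm can. A call with a gripper value outside its range is refused whole. The fingers move at their own pace and stop on an object; the grip force is fixed at half the most. Time passes only in rows, so rows that repeat a pose let the fingers close. It gives the time, the measured TCP pose, the force, the opening and the grip force at its end, in the units of the state.
- env.state(): the state, without advancing time (a new reading comes with each control period).
- env.read_camera(name): name is "scene" or "top"; returns a dict with "frame" (384x512x3 uint8, red, green, blue), "vertical_fov" (degrees; the focal length in pixels is half the picture's height over the tangent of half this angle, whatever the lens; pixels are square), "cx", "cy" (the principal point, pixels), "k1" (the pictures are not rectified: a ray, as slopes to the right and down, at radius r is drawn at 1 + k1 r^2 times it, then the intrinsics apply), "world_from_camera" (4x4, takes a point from camera to world coordinates). Camera axes: x right, y down, z forward; pixel columns grow to the right and rows downward; lengths in mm; the calibration is good to about 2 mm. A picture is of the moment at which its call begins. There is no depth.
- env.job_done(): hands the job in; it is judged then, once.
The state is a dict: "t": time; "joints": joint angles; "qvel": joint speeds; "tau": joint torques, N m; "eef_pos": TCP position; "tcp_rot": TCP orientation; "ft_force": force on the tool from outside, world axes, zero at the start; "moment": the same for the moment, N m; "opening": opening from 0.0 (shut) to 1.0 (fully open); "grip_force": force on a finger pad.
Only numpy, scipy, OpenCV 4.12 (cv2) and the standard library are available. Lean on these libraries where they do the work, as an engineer would, in place of code of your own. Each camera call takes 0.05 s, during which the arm holds its last target. There are 200 camera calls.

## Task

Pick up the small shelf bracket that has two hooked tabs on its back, push both tabs into the free upper pair of slots in the front of the slotted rack, then press it down until it is fully home and the roller catch snaps out again and locks it. Let go and leave it hanging level and flush, without ever forcing it against the rack, and leave the other things on the bench where they are.

Things in the scene. Friction and masses are not known exactly. Their poses are not given: they have to be found in the camera images.
- bracket: Loose bare-metal shelf bracket with two tabs, 0.2-0.4 kg, standing on its ledge. Origin: underside, mid-width, in the plane of the back face; z up, x from the back out along the ledge, y along the width. Back plate 100 mm wide, x 0..4, z 0..70. Ledge x 0..70, 5 mm thick, front lip 12 mm high.
- bracket_grip (a point): Place to grip from above, at x 30, y 0, z 60 mm of the bracket: in the central upright web, 10 mm thick (y -5..5), x 4..55, z 5..80 mm, which stands on the ledge in front of the back plate.
- bracket_tabs (a point): Point midway between the tips of the two tabs (x -10.2, y 0, z 22.5 mm of the bracket). Tabs at y = +35 and -35, each 6 mm wide: a shank x 0..-5.2, z 40..52, ending in a down-turned nose x -5.2..-10.2, z 22.5..52 mm.
- bracket_bar (a point): Lower edge of the strike bar in the bracket's back face (y 0, z 25.5 mm of the bracket). The bar, z 25.5..33.5, crosses a central opening in the plate 24 mm wide, z 12..50, and runs over the rack's roller.
- rack: Grey steel rack bolted to the bench; origin on the bench, midway between its two slotted uprights, in the plane of their front face; z up, x out of the front face (away from the robot), y along the width. The uprights (30 mm wide, at y = +35 and -35) are clamped to the base at a height that changes each time: all on them stands 0 to 16 mm higher than in the lowest setting, and this is not measured.
- rack_slots (a point): Middle of the lower edges of the free upper slots in the lowest setting (x 0, y 0, z 142 mm of the rack). Slots at y = +35 and -35, 9 mm wide, 32.5 mm high, in a face 4 mm thick, hollow behind. Tabs enter when the bracket's origin is 121 mm (+-1.5) above the rack's, plus the unmeasured 0..16; they are fully in at x 0, then go 19 mm down. Uprights end below z 210.
- rack_home (a point): Place of the bracket's origin when fully home, in the lowest setting: x 0 (up to 1.5 mm out), y 0, z 102 mm of the rack (plus the unmeasured 0..16 mm), axes as the rack's, the shanks standing on the slots' lower edges. In the lower slots hangs a shelf that belongs to the rack: it reaches x 57 and nothing on it is above z 92 mm.
- catch (a joint): Sprung roller catch between the upper slots (roller radius 6 mm, at z 141.5 mm in the lowest setting, standing 3 mm out of the face). In m: 0 = out, 0.006 = pushed right in; 16 N at 0, 1500 N/m more. Going down, the bracket's strike bar pushes it in 2 to 3 mm; when home it is out again (0) above the bar. Passing it takes some 5 to 15 N downward, more than the weight.
- plain_bracket: Loose bracket of the same size and material but with no tabs; not to be used or moved. Same frame as the bracket.
- screwdriver: Loose screwdriver lying on the bench, leave alone.
- brush: Loose black brush lying on the bench, leave alone.
- spool: Loose white spool, 60 mm wide, 50 mm high, leave alone.
- door_lock: Loose car door lock, about 100 x 80 x 50 mm, leave alone.
- actuator: Loose black door-lock motor, 130 x 55 x 36 mm, leave alone.
- socket: Loose steel socket, 24 mm across, 32 mm high, standing, leave alone.
- meter: Loose red hand-held meter, 150 x 80 x 35 mm, leave alone.
- screw_bowl: Loose white bowl, 90 mm across, 40 mm high, leave alone.
Mind the look-alikes: they are no part of the job. What is shaped like the rack but green is not meant.

How it is judged (in metres and radians):
On the way:
1. both tabs are pushed through the upper slots, the back plate flush with the rack, still raised (x of bracket in the frame of rack between -0.002 and 0.003 m and y of bracket in the frame of rack between -0.004 and 0.004 m and z of bracket in the frame of rack between 0.1192 and 0.141 m), for 0.05 s.
At the end, for the whole second after the job is handed in: The bracket hangs at rest, released, down in the upper slots, the roller catch out (under 1 mm): origin 100 to 119.2 mm above the rack's (as the uprights stand), within 4 mm sideways, back face within 3.5 mm of the rack's front, level and in line within 0.06 rad (z of bracket in the frame of rack between 0.1 and 0.1192 m and x of bracket in the frame of rack between -0.002 and 0.0035 m and y of bracket in the frame of rack between -0.004 and 0.004 m and angle between bracket's own z axis and vertical below 0.06 rad and angle between the x axis of bracket and the x axis of rack, either way round below 0.06 rad and value of joint catch below 0.001 m and linear speed of bracket below 0.01 m/s); the robot touches nothing.
It fails at once if the bracket is forced against the rack with more than 45 N (contact force between bracket and rack above 45 N).
It fails at once if the arm or fingers strike the rack with more than 20 N (contact force between any of the arm, the fingers and rack above 20 N).
It fails at once if another thing on the bench is moved by more than 20 mm (distance of any of plain_bracket, screwdriver, brush, spool, door_lock, actuator, socket, meter, screw_bowl from where it was at the start of the episode above 0.02 m).
It also fails if it takes over 72 s, if anything falls off the work surface, if the arm or the gripper's body presses on something with over 40 N, if the wrist force passes 120 N, or if a joint passes its speed limit or range.

## Working session

There is one attempt and no reset: what is moved stays moved. The work goes in short steps, Python scripts to look and compute and a tool call to move; the robot and the scene stay as the last step left them, time stands still between calls to the robot, and variables do not carry over. Pictures are saved under pics/ and viewed, at most 10 in all, crops included, and the job is handed in when it is done.

Besides the shell and the picture viewer there is one more tool, called by a JSON object that holds its "method" and its "body". arm_command: Moves the arm, as the interface text tells. Its arguments: {"type":"object","properties":{"targets":{"type":"array","items":{"type":"array","items":{"type":"number"}}}},"required":["targets"]}

```bash
mkdir -p pics; cat > h.py <<'E'
import numpy as np, cv2, pickle
from cell import env
def grab(n,tag):
    c=env.read_camera(n); pickle.dump(c,open(f'pics/{tag}.pkl','wb')); cv2.imwrite(f'pics/{tag}.png',c['frame'][:,:,::-1]); return c
def load(tag): return pickle.load(open(f'pics/{tag}.pkl','rb'))
def f(c): return c['frame'].shape[0]/2/np.tan(np.radians(c['vertical_fov'])/2)
def ray(c,u,v):
    d=np.array([(u-c['cx'])/f(c),(v-c['cy'])/f(c)]); s=d.copy()
    for _ in range(20): s=d/(1+c['k1']*(s@s))
    T=np.array(c['world_from_camera']); return T[:3,3],T[:3,:3]@np.array([s[0],s[1],1])
def onz(c,u,v,z):
    o,d=ray(c,u,v); return o+d*(z-o[2])/d[2]
def proj(c,p):
    T=np.array(c['world_from_camera']); q=T[:3,:3].T@(np.asarray(p,float)-T[:3,3]); s=q[:2]/q[2]; s=s*(1+c['k1']*(s@s))
    return s*f(c)+[c['cx'],c['cy']]
def tri(c1,p1,c2,p2):
    o1,d1=ray(c1,*p1);o2,d2=ray(c2,*p2);A=np.c_[d1,-d2];t=np.linalg.lstsq(A,o2-o1,rcond=None)[0]
    a,b=o1+d1*t[0],o2+d2*t[1]; return (a+b)/2,np.linalg.norm(a-b)
E
python3 - <<'E'
from h import *
for n in('scene','top'):
    c=grab(n,n+'0'); print(n,c['vertical_fov'],c['cx'],c['cy'],c['k1'],np.round(c['world_from_camera'],3).tolist())
    cv2.imwrite(f'pics/{n}0b.png',cv2.resize(c['frame'][:,:,::-1],(800,600),interpolation=cv2.INTER_CUBIC))
print(env.state())
E
```

```text
scene 51.0993185491481 256.1420660175949 194.64008152544687 -0.11212207932049717 [[0.707, 0.433, -0.559, 1233.039], [0.707, -0.457, 0.54, -621.886], [-0.022, -0.777, -0.63, 879.831], [0.0, 0.0, 0.0, 1.0]]
top 53.920845011606346 259.91591211173073 193.94555715108476 -0.12583460161939716 [[0.063, -0.977, 0.202, 298.886], [-0.998, -0.063, 0.008, -0.304], [0.005, -0.202, -0.979, 1347.361], [0.0, 0.0, 0.0, 1.0]]
{'t': 0.1, 'joints': array([-1.24657720e+00,  4.91493528e-01,  1.55941844e+00, -2.02260209e-05,
        1.09167623e+00, -1.05614968e-01]), 'qvel': array([-0.00031562, -0.00165185,  0.00084304, -0.00123096, -0.00131687,
       -0.00052019]), 'tau': array([ 4.02203310e-03, -6.13625550e+01, -2.58605504e+01,  6.94243074e-02,
        4.70013125e-02, -6.12020813e-05]), 'eef_pos': array([ 260.37584937, -567.90148193,  183.8134589 ]), 'tcp_rot': array([-3.14060077e+00, -8.71094004e-05,  4.29843384e-01]), 'ft_force': array([ 0.42107425, -0.29848164,  0.56678777]), 'moment': array([-0.00505147,  0.01082851,  0.02226791]), 'grip_force': 0.0, 'opening': 0.9950729293553571}
```

View pics/scene0b.png

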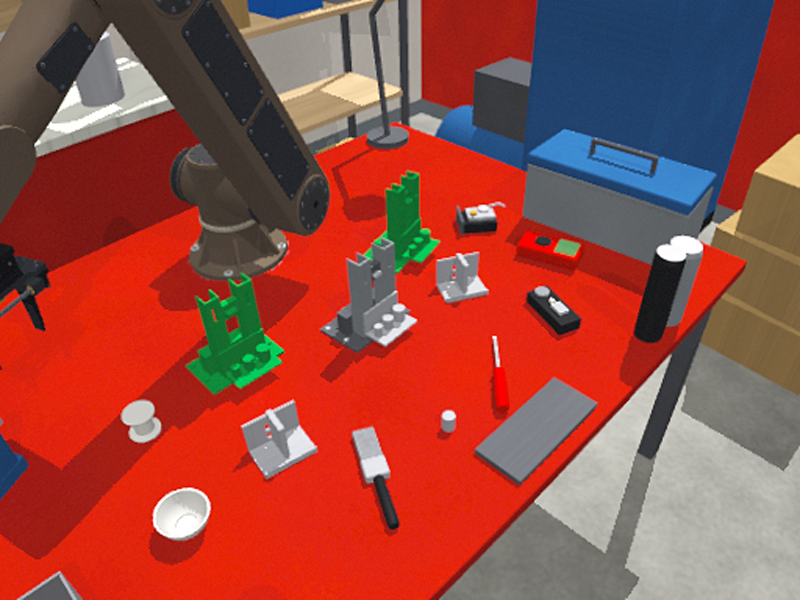

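View pics/top0b.png

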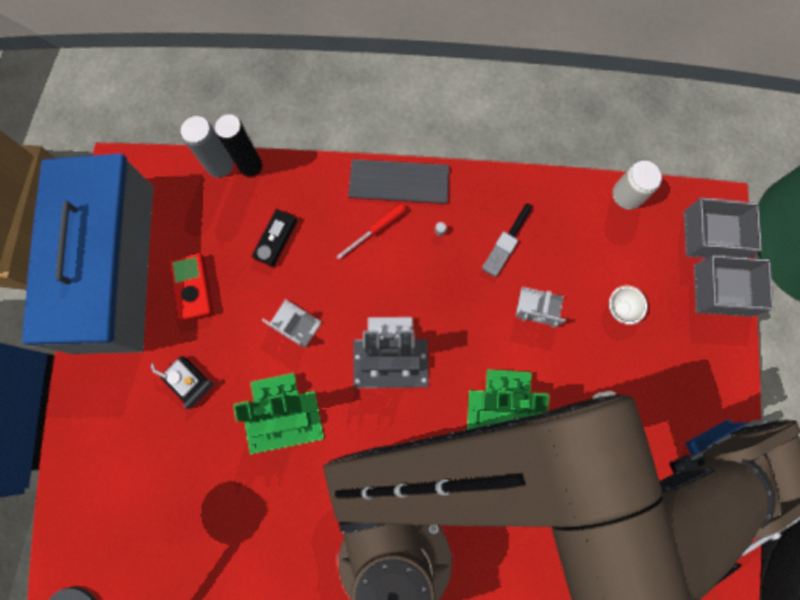

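The scene view shows the grey rack at (372,300), green look-alikes at (235,335) and (410,220), and two brackets: A at scene (280,437) / top (541,306), and B at scene (462,277) / top (293,322). I'll crop both closely to look for tabs.

```bash
python3 - <<'E'
from h import *
s=load('scene0')['frame'][:,:,::-1];t=load('top0')['frame'][:,:,::-1]
def cr(im,u,v,w=50,h=37): # 8x
    return cv2.resize(im[v:v+h,u:u+w],(400,300),interpolation=cv2.INTER_CUBIC)
# origins
o=[(153,254),(272,154),(322,176),(165,186)]
print(o)
cv2.imwrite('pics/c1.png',np.vstack([np.hstack([cr(s,*o[0],),cr(s,*o[1])]),np.hstack([cr(t,*o[2]),cr(t,*o[3])])]))
im=np.hstack([cv2.resize(s[150:225,204:270],(400,455),interpolation=cv2.INTER_CUBIC),cv2.resize(t[200:252,222:278],(400,371),interpolation=cv2.INTER_CUBIC)[:455] if 0 else cv2.copyMakeBorder(cv2.resize(t[200:252,222:278],(400,371),interpolation=cv2.INTER_CUBIC),0,84,0,0,cv2.BORDER_CONSTANT)])
cv2.imwrite('pics/c2.png',im)
E
```

```text
[(153, 254), (272, 154), (322, 176), (165, 186)]
```

View pics/c1.png

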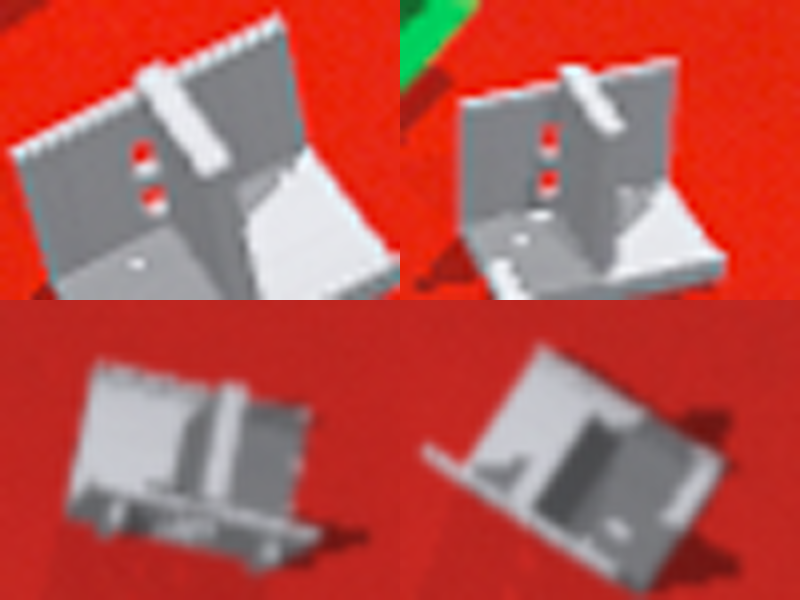

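View pics/c2.png

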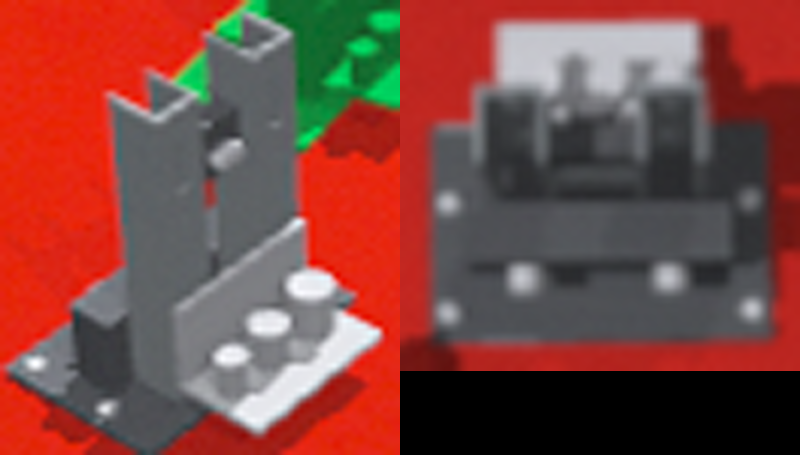

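Bracket A (top view) shows two tabs behind its back plate at crop points (115,515) and (270,550). B has none, so A is the target. I'll fit A's pose.

```bash
cat >> h.py <<'E'
from scipy.optimize import least_squares
from scipy.spatial.transform import Rotation as R
def fit(obs,p0,z=None):  # obs: (cam,[u,v],[x,y,z] body)  p: x,y,yaw(,z)
    def body(p,b):
        c,s=np.cos(p[2]),np.sin(p[2]); return [p[0]+c*b[0]-s*b[1],p[1]+s*b[0]+c*b[1],b[2]+(p[3] if z is None else z)]
    r=least_squares(lambda p:np.ravel([proj(c,body(p,b))-np.array(u) for c,u,b in obs]),p0,x_scale=[10,10,.1,10][:len(p0)])
    return r.x,r.fun.reshape(-1,2),body
E
python3 - <<'E'
from h import *
s,t=load('scene0'),load('top0')
q=lambda o,u,v,k=8:[o[0]+(u+.5)/k-.5,o[1]+(v+.5)/k-.5]
a,b=(153,254),(322,176)
obs=[(s,q(a,12,152),[2,-50,70]),(s,q(a,281,13),[2,50,70]),(s,q(a,150,70),[4,0,80]),(s,q(a,209,170),[55,0,80]),
(t,[b[0]+232/8-.4,b[1]+(386-300)/8-.4],[55,0,80]),(t,[b[0]+215/8-.4,b[1]+(500-300)/8-.4],[4,0,80]),
(t,[b[0]+97/8-.4,b[1]+62/8-.4],[70,50,12]),(t,[b[0]+310/8-.4,b[1]+112/8-.4],[70,-50,12])]
p,r,bd=fit(obs,[560,-270,.0],z=0); print(p,np.round(r,1).tolist())
print('grip',bd(p,[30,0,60]))
st=env.state(); Rt=R.from_euler('xyz',st['tcp_rot']); 
tgt=np.array(bd(p,[30,0,41])); print(st['eef_pos'], tgt-st['eef_pos'], 'tool shift',Rt.inv().apply(tgt-st['eef_pos']))
print(Rt.as_matrix().round(3).tolist(),'web yaw deg',np.degrees(p[2]))
E
```

```text
[ 5.54255190e+02 -2.92675253e+02 -1.79300951e-01] [[-0.4, -0.4], [-0.4, 0.6], [-0.8, -0.5], [0.4, -0.8], [0.1, -0.4], [-0.5, -0.7], [0.1, -0.4], [-0.1, -0.2]]
grip [np.float64(583.7742479473008), np.float64(-298.025506404018), 60]
[ 260.37584937 -567.90148193  183.8134589 ] [ 323.39839858  269.87597553 -142.8134589 ] tool shift [ 406.43173045 -110.41458139  142.95845243]
[[0.909, 0.417, -0.0], [0.417, -0.909, 0.001], [0.0, -0.001, -1.0]] web yaw deg -10.273187733958943
```

{"method": "arm_command", "body": {"targets": [[40,-11,0,4,1],[80,-22,0,9,1],[122,-33,0,16,1],[163,-44,0,23,1],[203,-55,0,29,1]]}}

```text
t: 0.6
eef_pos: [423.2, -432.2, 184.1]
tcp_rot: [-3.141, 0.0, -0.081]
ft_force: [0.1, -0.4, 0.0]
opening: 1.0
grip_force: 0.0
```

```bash
cat > go.py <<'E'
import sys
from h import *
# target TCP world x,y,z and tool-x yaw deg -> tool shift
x,y,z,w=map(float,sys.argv[1:5]); st=env.state(); Rt=R.from_euler('xyz',st['tcp_rot'])
X=Rt.as_matrix()[:,0]; yaw=np.degrees(np.arctan2(X[1],X[0]))
print('pos',st['eef_pos'].round(1),'yaw',round(yaw,2),'t',st['t'],'shift',Rt.inv().apply(np.array([x,y,z])-st['eef_pos']).round(1),'turn',round(yaw-w,2),'F',st['ft_force'].round(1),'op',round(st['opening'],3))
E
python3 go.py 583.8 -298 120 -10.3
```

```text
pos [ 423.2 -432.2  184.1] yaw -4.66 t 0.6 shift [ 149.2 -146.8   64.1] turn 5.64 F [ 0.1 -0.4  0. ] op 1.0
```

{"method": "arm_command", "body": {"targets": [[33,-33,0,2,1],[66,-66,0,4,1],[100,-98,0,5.6,1],[130,-128,0,5.6,1],[149,-147,20,5.6,1]]}}

```text
t: 1.1
eef_pos: [584.7, -296.6, 166.0]
tcp_rot: [3.14, -0.004, -0.172]
ft_force: [0.2, -0.3, -0.5]
opening: 1.002
grip_force: 0.0
```

{"method": "arm_command", "body": {"targets": [[0,0,0,0,1],[0,0,30,0,1],[0,0,30,0,1]]}}

```text
t: 1.4
eef_pos: [580.0, -297.9, 131.4]
tcp_rot: [-3.14, 0.005, -0.174]
ft_force: [-0.2, -0.2, 0.1]
opening: 0.999
grip_force: 0.0
```

```bash
python3 go.py 583.8 -298 42 -10.3; python3 - <<'E'
from h import *
s=grab('scene','s1');t=grab('top','t1')
k=8
a=s['frame'][225:300,150:200,::-1];b=t['frame'][165:240,310:360,::-1]
cv2.imwrite('pics/s1c.png',np.hstack([cv2.resize(x,None,fx=k,fy=k,interpolation=cv2.INTER_CUBIC) for x in(a,b)]))
E
```

```text
pos [ 580.  -297.9  131.4] yaw -9.98 t 1.4 shift [ 4.3 -0.4 89.4] turn 0.32 F [-0.2 -0.2  0.1] op 0.999
```

View pics/s1c.png

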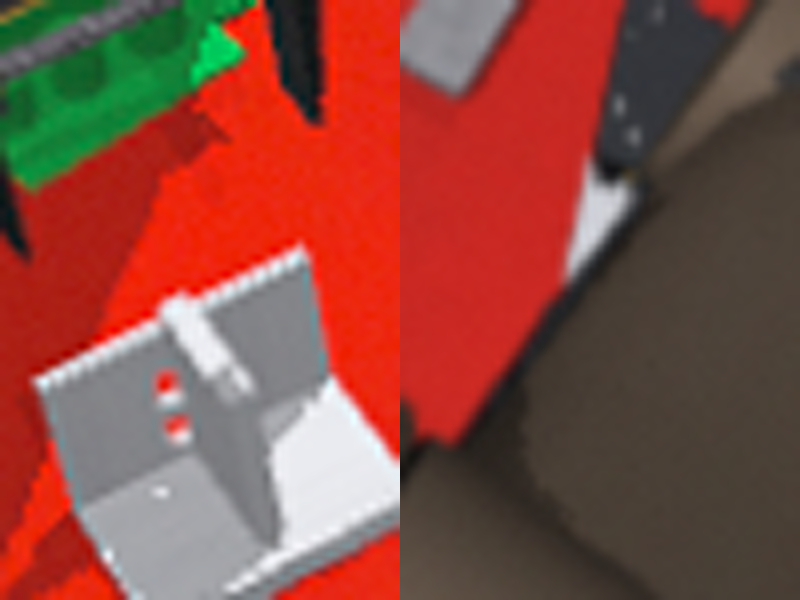

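The scene crop shows the fingers at (315,120) and (25,255), straddling the web at (210,345). The alignment looks good, so I'll go down.

{"method": "arm_command", "body": {"targets": [[4,0,25,0.3,1],[4,0,50,0.3,1],[4,0,70,0.3,1],[4,0,84,0.3,1],[4,0,89,0.3,1]]}}

```text
t: 2.0
eef_pos: [585.6, -299.6, 45.1]
tcp_rot: [-3.142, 0.0, -0.18]
ft_force: [-0.5, 0.5, 0.4]
opening: 1.007
grip_force: 0.0
```

{"method": "arm_command", "body": {"targets": [[0,0,0,0,1],[0,0,0,0,0.4],[0,0,0,0,0.25],[0,0,0,0,0.2],[0,0,0,0,0.15]]}}

```text
t: 2.5
eef_pos: [586.0, -299.1, 45.8]
tcp_rot: [3.141, -0.001, -0.179]
ft_force: [0.2, -0.1, 0.3]
opening: 0.719
grip_force: 0.0
```

{"method": "arm_command", "body": {"targets": [[0,0,0,0,0.1],[0,0,0,0,0.05],[0,0,0,0,0],[0,0,0,0,0],[0,0,0,0,0]]}}

```text
t: 3.0
eef_pos: [585.8, -299.1, 45.3]
tcp_rot: [3.142, -0.0, -0.179]
ft_force: [0.7, -0.4, -0.4]
opening: 0.296
grip_force: 0.0
```

{"method": "arm_command", "body": {"targets": [[0,0,2,0,0],[0,0,3,0,0],[0,0,3,0,0],[0,0,3,0,0],[0,0,3,0,0]]}}

```text
t: 3.5
eef_pos: [585.7, -299.0, 42.1]
tcp_rot: [-3.142, 0.0, -0.179]
ft_force: [-0.0, -0.6, -2.7]
opening: 0.104
grip_force: 30.0
```

{"method": "arm_command", "body": {"targets": [[0,0,0,0,0],[0,0,0,0,0],[0,0,0,0,0]]}}

```text
t: 3.8
eef_pos: [585.8, -299.1, 42.3]
tcp_rot: [3.142, 0.0, -0.179]
ft_force: [-0.6, -0.1, -2.3]
opening: 0.105
grip_force: 30.0
```

{"method": "arm_command", "body": {"targets": [[0,0,-10,0,0],[0,0,-30,0,0],[0,0,-60,0,0],[0,0,-95,0,0],[0,0,-130,0,0]]}}

```text
t: 4.3
eef_pos: [585.6, -298.9, 174.4]
tcp_rot: [3.141, -0.0, -0.179]
ft_force: [0.2, -0.0, -2.5]
opening: 0.099
grip_force: 30.0
```

```bash
python3 - <<'E'
from h import *
s,t=load('scene0'),load('top0')
q=lambda o,u,v,k:[o[0]+(u+.5)/k-.5,o[1]+(v+.5)/k-.5]
a,b=(204,150),(222,200); ka,kb=6.06,7.14
obs=[(s,q(a,155,120,ka),[0,-50,0]),(s,q(a,292,32,ka),[0,50,0]),(t,q(b,75,90,kb),[0,50,0]),(t,q(b,305,90,kb),[0,-50,0])]
p,r,bd=fit(obs,[500,0,0,205]); print(p,np.round(r,1).tolist())
print('roller',tri(s,q(a,228,155,ka),t,q(b,188,105,kb)))
E
```

```text
[4.77819563e+02 4.37253533e+01 6.43359445e-02 1.93293049e+02] [[-0.6, 0.1], [-0.6, 0.2], [-0.6, -0.4], [-0.4, -0.4]]
roller (array([477.67670804,  44.73266909, 143.52235124]), np.float64(0.9478333577769661))
```

```bash
python3 go.py 590 50 167 3.7
```

```text
pos [ 585.6 -298.9  174.4] yaw -10.27 t 4.3 shift [ -57.9 -344.1    7.3] turn -13.97 F [ 0.2 -0.  -2.5] op 0.099
```

{"method": "arm_command", "body": {"targets": [[0,-20,0,-1,0],[0,-55,0,-2,0],[-5,-95,0,-4,0],[-12,-135,0,-6,0],[-22,-175,0,-8,0]]}}

```text
t: 4.8
eef_pos: [595.0, -120.8, 172.0]
tcp_rot: [-3.141, 0.0, -0.038]
ft_force: [1.5, 0.6, -2.7]
opening: 0.103
grip_force: 30.0
```

```bash
python3 go.py 590 50 167 3.7
```

```text
pos [ 595.  -120.8  172. ] yaw -2.17 t 4.8 shift [ -11.5 -170.5    5.1] turn -5.87 F [ 1.5  0.6 -2.7] op 0.103
```

{"method": "arm_command", "body": {"targets": [[-3,-40,0,-1.5,0],[-6,-85,0,-3,0],[-9,-125,1,-4.5,0],[-11,-155,3,-5.9,0],[-12,-170,5,-5.9,0]]}}

```text
t: 5.3
eef_pos: [589.3, 50.3, 167.2]
tcp_rot: [-3.141, 0.0, 0.066]
ft_force: [0.6, -0.3, -2.1]
opening: 0.1
grip_force: 30.0
```

{"method": "arm_command", "body": {"targets": [[0,0,0,0,0],[-10,0,0,0,0],[-15,0,0,0,0],[-15,0,0,0,0],[-15,0,0,0,0]]}}

```text
t: 5.8
eef_pos: [575.2, 45.6, 167.6]
tcp_rot: [3.141, -0.001, 0.062]
ft_force: [-0.3, -0.5, -2.7]
opening: 0.104
grip_force: 30.0
```

```bash
python3 go.py 570 50 167 3.7; python3 - <<'E'
from h import *
s=grab('scene','s2');t=grab('top','t2')
print(proj(s,[478,44,140]),proj(t,[478,44,140]))
k=8
a=s['frame'][148:223,200:250+1,::-1];
a=s['frame'][145:220,205:305,::-1]
cv2.imwrite('pics/s2c.png',cv2.resize(a,None,fx=k,fy=k,interpolation=cv2.INTER_LANCZOS4))
E
```

```text
pos [575.2  45.6 167.6] yaw 3.55 t 5.8 shift [-4.9 -4.7  0.6] turn -0.15 F [-0.3 -0.5 -2.7] op 0.104
[241.00736888 176.24908729] [248.05157514 214.25814543]
```

View pics/s2c.png

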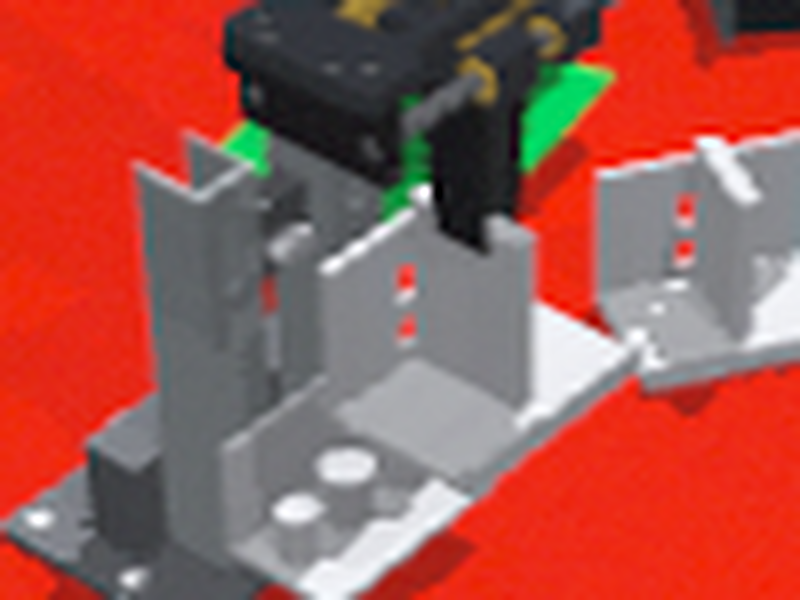

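The bracket is held level in front of the rack: plate corners at crop (323,268) and (533,228), roller at (290,243), upright edge y=-50 at (200,198). I'll average frames and enhance contrast to find the slots.

```bash
python3 - <<'E'
from h import *
S=[];T=[]
for i in range(12): c=env.read_camera('scene');S.append(c['frame'])
for i in range(8): d=env.read_camera('top');T.append(d['frame'])
c['frame']=np.mean(S,0);d['frame']=np.mean(T,0)
pickle.dump(c,open('pics/s3.pkl','wb'));pickle.dump(d,open('pics/t3.pkl','wb'))
def enh(f,u,v,w,h,k,lo,hi):
    g=np.clip((f[v:v+h,u:u+w].mean(2)-lo)/(hi-lo),0,1)*255
    return cv2.resize(g.astype(np.uint8),(w*k,h*k),interpolation=cv2.INTER_CUBIC)
A=enh(c['frame'],221,163,25,37,16,50,150)[:592]
B=enh(d['frame'],223,195,50,37,8,20,200)
C=enh(c['frame'],236,155,25,18,16,50,150)
r=np.vstack([B,C]);r=r[:584];A=A[:584]
cv2.imwrite('pics/s3c.png',np.hstack([A,r]))
print(env.state()['eef_pos'],env.state()['tcp_rot'])
E
```

```text
[575.14296223  46.43729428 167.3134492 ] [ 3.14152842e+00 -3.53871971e-06  6.32616161e-02]
```

View pics/s3c.png

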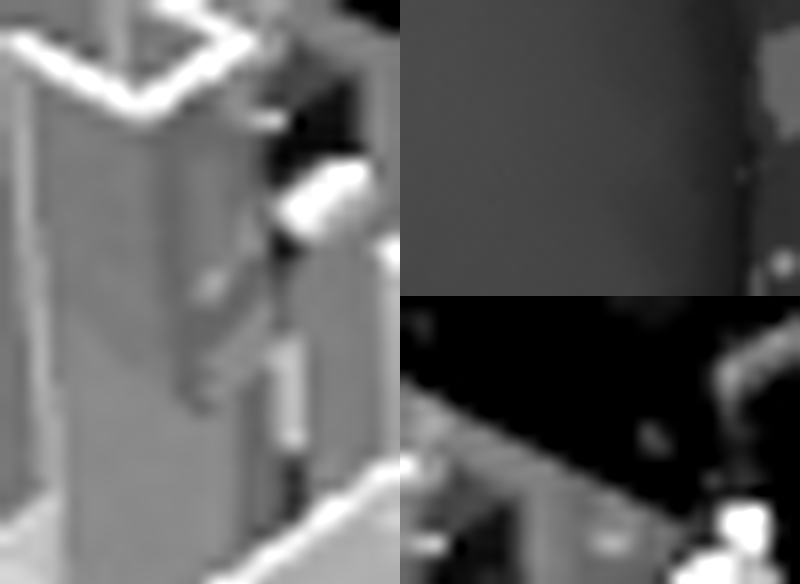

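```bash
cat > rel.py <<'E'
from h import *
def q(o,u,v,k): return np.array([o[0]+(u+.5)/k-.5,o[1]+(v+.5)/k-.5])
s=load('s3'); o=(205,145)
tcp=np.array([575.1,46.0,167.4]); yaw=.0630
# bracket bias: predicted vs seen
B={(4,-50,70):(325,270),(4,50,70):(533,230),(4,50,5):(526,408)}
def br(b,gx):
    c,sn=np.cos(yaw),np.sin(yaw); x,y=b[0]-gx,b[1]; return tcp+[c*x-sn*y,sn*x+c*y,b[2]-42.2]
for gx in(30,32,34): print(gx,[(q(o,*p,8)-proj(s,br(b,gx))).round(2).tolist() for b,p in B.items()])
def rack(xf,bias):
    # points in scene; unknown y,z(yaw fixed .064)
    pts=[(q((221,163),210,281,16),[-2,-35,142]),(q((236,155),210,245,16),[-2,35,142])]
    ed=[(q((221,163),145,103,16),[0,-50]),(q((221,163),248,45,16),[0,-20])]
    def res(p):
        y0,h,zt,yw=p;c,sn=np.cos(yw),np.sin(yw);r=[]
        for m,b in pts: r.append(proj(s,[xf+c*b[0]-sn*b[1],y0+sn*b[0]+c*b[1],b[2]+h])+bias-m)
        for m,b in ed: r.append(proj(s,[xf+c*b[0]-sn*b[1],y0+sn*b[0]+c*b[1],zt])+bias-m)
        r=np.ravel(r); return np.r_[r,(yw-.063)/.01]
    r=least_squares(res,[44,3,193,.06],x_scale=[1,1,1,.01]);return r.x.round(3),r.fun.round(2)
if __name__=='__main__':
    for xf in(475,478,481): print(xf,*rack(xf,np.zeros(2)))
E
python3 rel.py
```

```text
30 [[-0.18, -0.48], [3.22, 9.9], [2.27, 14.83]]
32 [[0.34, -0.21], [3.73, 10.15], [2.77, 15.08]]
34 [[0.85, 0.05], [4.24, 10.39], [3.26, 15.33]]
475 [ 4.95490e+01 -2.18800e+00  1.89275e+02  6.30000e-02] [-0.25 -0.01  0.05  0.02 -0.15  0.41  0.37 -0.42  0.01]
478 [4.69690e+01 7.00000e-01 1.92041e+02 6.30000e-02] [-0.27  0.01  0.1   0.   -0.18  0.42  0.37 -0.43  0.02]
481 [4.43900e+01 3.58800e+00 1.94807e+02 6.30000e-02] [-0.28  0.03  0.14 -0.02 -0.21  0.43  0.37 -0.44  0.02]
```

```bash
python3 go.py 528 49.2 164.9 3.6
```

```text
pos [575.1  46.4 167.3] yaw 3.62 t 6.9 shift [-46.9  -5.7   2.4] turn 0.02 F [-0.  -0.7 -2.4] op 0.101
```

{"method": "arm_command", "body": {"targets": [[0,-6,2,0,0],[-15,-6,2.5,0,0],[-30,-6,2.5,0,0],[-40,-6,2.5,0,0],[-46,-6,2.5,0,0]]}}

```text
t: 7.4
eef_pos: [528.3, 49.7, 164.9]
tcp_rot: [3.142, -0.0, 0.063]
ft_force: [0.5, -0.0, -2.9]
opening: 0.101
grip_force: 30.0
```

{"method": "arm_command", "body": {"targets": [[0,0,0,0,0],[0,0,0,0,0]]}}

```text
t: 7.6
eef_pos: [529.4, 49.5, 165.0]
tcp_rot: [3.141, -0.001, 0.063]
ft_force: [0.3, -1.3, -2.4]
opening: 0.1
grip_force: 30.0
```

```bash
python3 go.py 528 49.2 164.9 3.6; python3 - <<'E'
from h import *
S=[]
for i in range(12): c=env.read_camera('scene');S.append(c['frame'])
c['frame']=np.mean(S,0);pickle.dump(c,open('pics/s4.pkl','wb'))
g=c['frame'][150:200,205:271,::-1]
cv2.imwrite('pics/s4c.png',cv2.resize(np.clip(g*1.3,0,255).astype(np.uint8),(792,600),interpolation=cv2.INTER_CUBIC))
E
```

```text
pos [529.4  49.5 165. ] yaw 3.62 t 7.6 shift [-1.4  0.3  0.1] turn 0.02 F [ 0.3 -1.3 -2.4] op 0.1
```

View pics/s4c.png

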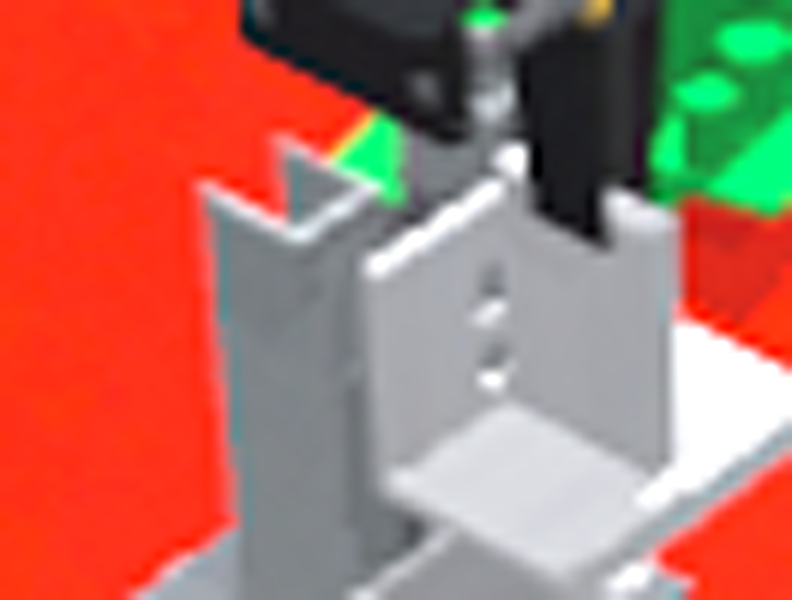

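The bracket is close to the face, plate corner at (368,265) and upright corner at (295,238), with no contact. I'll edge in.

{"method": "arm_command", "body": {"targets": [[-1,0,0,0,0],[-2,0,0,0,0],[-3,0,0,0,0],[-3,0,0,0,0]]}}

```text
t: 8.6
eef_pos: [525.7, 49.3, 164.9]
tcp_rot: [3.141, 0.0, 0.063]
ft_force: [-0.1, 0.1, -2.8]
opening: 0.102
grip_force: 30.0
```

{"method": "arm_command", "body": {"targets": [[-1,0,0,0,0],[-2,0,0,0,0],[-2,0,0,0,0]]}}

```text
t: 8.9
eef_pos: [523.7, 49.2, 164.8]
tcp_rot: [3.142, 0.0, 0.063]
ft_force: [0.4, 0.4, -2.8]
opening: 0.106
grip_force: 30.0
```

{"method": "arm_command", "body": {"targets": [[-1,0,0,0,0],[-2,0,0,0,0],[-2,0,0,0,0]]}}

```text
t: 9.2
eef_pos: [522.0, 49.1, 164.9]
tcp_rot: [3.141, -0.001, 0.063]
ft_force: [1.4, -0.8, -2.5]
opening: 0.107
grip_force: 30.0
```

{"method": "arm_command", "body": {"targets": [[-1,0,0,0,0],[-1,0,0,0,0],[-1,0,0,0,0]]}}

```text
t: 9.5
eef_pos: [521.7, 49.1, 165.1]
tcp_rot: [3.142, -0.002, 0.063]
ft_force: [4.7, 2.6, -2.1]
opening: 0.101
grip_force: 30.0
```

{"method": "arm_command", "body": {"targets": [[-1,0,0,0,0],[-1,0,0,0,0],[-1,0,0,0,0]]}}

```text
t: 9.8
eef_pos: [521.4, 49.1, 165.4]
tcp_rot: [-3.142, -0.004, 0.063]
ft_force: [7.4, 3.0, -1.9]
opening: 0.102
grip_force: 30.0
```

{"method": "arm_command", "body": {"targets": [[-1,0,0,0,0],[-1,0,0,0,0],[-1,0,0,0,0]]}}

```text
t: 10.1
eef_pos: [521.0, 49.2, 165.7]
tcp_rot: [-3.142, -0.005, 0.063]
ft_force: [9.2, 3.6, -1.1]
opening: 0.101
grip_force: 30.0
```

```bash
python3 - <<'E'
from rel import *
for xf in(479.5,480.5,481.5): print(xf,*rack(xf,np.array([.1,-.3])))
st=env.state();print(st['moment'],st['ft_force'])
E
```

```text
30 [[-0.18, -0.48], [3.22, 9.9], [2.27, 14.83]]
32 [[0.34, -0.21], [3.73, 10.15], [2.77, 15.08]]
34 [[0.85, 0.05], [4.24, 10.39], [3.26, 15.33]]
479.5 [4.52050e+01 1.24500e+00 1.92578e+02 6.30000e-02] [-0.27  0.02  0.12 -0.01 -0.2   0.43  0.37 -0.44  0.02]
480.5 [4.43450e+01 2.20800e+00 1.93501e+02 6.30000e-02] [-0.28  0.03  0.14 -0.02 -0.2   0.43  0.37 -0.44  0.02]
481.5 [4.34860e+01 3.17200e+00 1.94424e+02 6.30000e-02] [-0.28  0.04  0.15 -0.02 -0.21  0.43  0.37 -0.44  0.02]
[ 0.74369567 -2.05798592  0.18654339] [ 9.15421061  3.64980574 -1.07019865]
```

{"method": "arm_command", "body": {"targets": [[4,0,0,0,0],[5,0,0,0,0],[5,0,0,0,0],[5,1.8,-1,0,0],[5,1.8,-1,0,0]]}}

```text
t: 10.6
eef_pos: [523.8, 47.2, 165.8]
tcp_rot: [3.141, 0.0, 0.063]
ft_force: [0.2, -0.3, -2.7]
opening: 0.102
grip_force: 30.0
```

{"method": "arm_command", "body": {"targets": [[-2,0,0,0,0],[-4,0,0,0,0],[-4,0,0,0,0]]}}

```text
t: 10.9
eef_pos: [519.6, 47.0, 165.8]
tcp_rot: [3.141, 0.0, 0.063]
ft_force: [-0.6, -1.7, -2.5]
opening: 0.104
grip_force: 30.0
```

{"method": "arm_command", "body": {"targets": [[-1,0,0,0,0],[-2,0,0,0,0],[-2,0,0,0,0]]}}

```text
t: 11.2
eef_pos: [517.9, 47.0, 165.8]
tcp_rot: [3.141, -0.0, 0.063]
ft_force: [1.1, -1.9, -2.7]
opening: 0.103
grip_force: 30.0
```

{"method": "arm_command", "body": {"targets": [[-1,0.5,0,0,0],[-2,0.5,0,0,0],[-3,0.5,0,0,0],[-3,0.5,0,0,0]]}}

```text
t: 11.6
eef_pos: [514.8, 46.4, 165.8]
tcp_rot: [-3.142, 0.0, 0.063]
ft_force: [0.5, -0.2, -2.2]
opening: 0.104
grip_force: 30.0
```

{"method": "arm_command", "body": {"targets": [[-1,0,0,0,0],[-2,0,0,0,0],[-2,0,0,0,0]]}}

```text
t: 11.9
eef_pos: [512.9, 46.3, 165.8]
tcp_rot: [3.142, 0.0, 0.063]
ft_force: [0.1, -0.2, -2.3]
opening: 0.098
grip_force: 30.0
```

{"method": "arm_command", "body": {"targets": [[-1,0,0,0,0],[-1,0,0,0,0]]}}

```text
t: 12.1
eef_pos: [512.2, 46.2, 165.9]
tcp_rot: [3.141, -0.001, 0.063]
ft_force: [0.8, 0.5, -1.9]
opening: 0.102
grip_force: 30.0
```

{"method": "arm_command", "body": {"targets": [[-1,0,0,0,0],[-1,0,0,0,0],[-1,0,0,0,0]]}}

```text
t: 12.4
eef_pos: [511.9, 46.2, 166.1]
tcp_rot: [3.142, -0.002, 0.063]
ft_force: [5.4, 2.5, -2.3]
opening: 0.098
grip_force: 30.0
```

{"method": "arm_command", "body": {"targets": [[-1,0,0,0,0],[-1,0,0,0,0],[-1,0,0,0,0]]}}

```text
t: 12.7
eef_pos: [511.7, 46.3, 166.3]
tcp_rot: [-3.142, -0.004, 0.063]
ft_force: [7.6, 3.6, -2.8]
opening: 0.105
grip_force: 30.0
```

```bash
python3 go.py 512 46 165.8 3.6; python3 -c "
from h import *
print(env.state()['moment'])"
```

```text
pos [511.7  46.3 166.3] yaw 3.63 t 12.7 shift [0.3 0.3 0.5] turn 0.03 F [ 7.6  3.6 -2.8] op 0.105
[ 0.69505831 -1.62721204  0.22036615]
```

{"method": "arm_command", "body": {"targets": [[0,0,0,-0.5,0],[0,0,0,-1,0],[0,0,0,-1,0]]}}

```text
t: 13.0
eef_pos: [511.7, 46.3, 166.3]
tcp_rot: [-3.141, -0.004, 0.081]
ft_force: [7.7, 2.7, -2.7]
opening: 0.104
grip_force: 30.0
```

```bash
python3 go.py 512 46 165.8 3.6; python3 -c "
from h import *
print(env.state()['moment'])"
```

```text
pos [511.7  46.3 166.3] yaw 4.61 t 13.0 shift [0.3 0.3 0.5] turn 1.01 F [ 7.7  2.7 -2.7] op 0.104
[ 0.68151091 -1.60676271 -0.15312651]
```

{"method": "arm_command", "body": {"targets": [[1,0,1,0.2,0],[1.3,0,2,0.2,0],[1.3,0,3,0.2,0],[1.3,0,4,0.2,0]]}}

```text
t: 13.4
eef_pos: [513.4, 46.2, 163.3]
tcp_rot: [3.141, -0.005, 0.077]
ft_force: [6.7, 1.8, 12.9]
opening: 0.103
grip_force: 30.0
```

{"method": "arm_command", "body": {"targets": [[0,0,1,0,0],[0,0,2,0,0],[0,0,3,0,0],[0,0,3,0,0]]}}

```text
t: 13.8
eef_pos: [512.7, 46.2, 159.8]
tcp_rot: [3.141, -0.004, 0.077]
ft_force: [6.7, 1.1, 5.6]
opening: 0.103
grip_force: 30.0
```

{"method": "arm_command", "body": {"targets": [[0,0,1,0,0],[0,0,2,0,0],[0,0,2,0,0]]}}

```text
t: 14.1
eef_pos: [512.8, 46.2, 157.7]
tcp_rot: [3.141, -0.004, 0.077]
ft_force: [6.0, 1.7, 4.9]
opening: 0.103
grip_force: 30.0
```

{"method": "arm_command", "body": {"targets": [[0,0,1,0,0],[0,0,2,0,0],[0,0,3,0,0],[0,0,3,0,0]]}}

```text
t: 14.5
eef_pos: [512.8, 46.2, 154.6]
tcp_rot: [3.141, -0.004, 0.077]
ft_force: [5.9, 1.9, 3.0]
opening: 0.102
grip_force: 30.0
```

{"method": "arm_command", "body": {"targets": [[0,0,1,0,0],[0,0,2,0,0],[0,0,3,0,0],[0,0,3,0,0]]}}

```text
t: 14.9
eef_pos: [511.5, 46.1, 150.6]
tcp_rot: [3.142, -0.0, 0.077]
ft_force: [3.9, 1.9, -5.9]
opening: 0.103
grip_force: 30.0
```

{"method": "arm_command", "body": {"targets": [[0,0,1,0,0],[0,0,2,0,0],[0,0,2,0,0]]}}

```text
t: 15.2
eef_pos: [511.6, 46.1, 148.9]
tcp_rot: [3.141, -0.001, 0.077]
ft_force: [4.5, 1.1, -1.5]
opening: 0.1
grip_force: 30.0
```

Past the roller, it dropped inward and was pulled down. The last bit goes to home.

{"method": "arm_command", "body": {"targets": [[0,0,1,0,0],[0,0,1,0,0],[0,0,1,0,0]]}}

```text
t: 15.5
eef_pos: [511.7, 46.0, 148.0]
tcp_rot: [3.141, -0.001, 0.077]
ft_force: [5.1, 0.9, -1.2]
opening: 0.103
grip_force: 30.0
```

{"method": "arm_command", "body": {"targets": [[0,0,1,0,0],[0,0,1,0,0],[0,0,1,0,0]]}}

```text
t: 15.8
eef_pos: [511.7, 46.1, 147.3]
tcp_rot: [3.141, -0.001, 0.077]
ft_force: [4.6, 0.6, 4.8]
opening: 0.104
grip_force: 30.0
```

{"method": "arm_command", "body": {"targets": [[0,0,1,0,0],[0,0,1,0,0],[0,0,1,0,0]]}}

```text
t: 16.1
eef_pos: [512.1, 46.1, 147.0]
tcp_rot: [3.141, -0.002, 0.077]
ft_force: [3.2, 0.3, 12.2]
opening: 0.105
grip_force: 30.0
```

{"method": "arm_command", "body": {"targets": [[0.5,0,-1.5,0,0],[0.5,0,-1.5,0,0],[0.5,0,-1.5,0,0.5],[0.5,0,-1.5,0,0.5],[0.5,0,-1.5,0,0.5]]}}

```text
t: 16.6
eef_pos: [511.2, 46.2, 146.9]
tcp_rot: [-3.142, 0.002, 0.077]
ft_force: [0.6, -0.2, -0.8]
opening: 0.299
grip_force: 0.0
```

{"method": "arm_command", "body": {"targets": [[0,0,0,0,0.5],[0,0,0,0,0.5],[0,0,0,0,0.5],[0,0,0,0,0.5],[0,0,0,0,0.5]]}}

```text
t: 17.1
eef_pos: [511.8, 46.1, 147.3]
tcp_rot: [3.141, 0.0, 0.077]
ft_force: [0.6, -0.6, 0.1]
opening: 0.498
grip_force: 0.0
```

{"method": "arm_command", "body": {"targets": [[0,0,-10,0,0.5],[0,0,-30,0,0.5],[0,0,-60,0,0.5],[0,0,-90,0,0.5],[0,0,-120,0,0.5]]}}

```text
t: 17.6
eef_pos: [511.7, 46.2, 269.3]
tcp_rot: [3.141, -0.001, 0.077]
ft_force: [0.2, 0.2, 0.2]
opening: 0.497
grip_force: 0.0
```

```bash
python3 go.py 512 46 165.8 3.6; python3 - <<'E'
from h import *
c=grab('scene','s5'); g=c['frame'][150:210,205:285,::-1]
cv2.imwrite('pics/s5c.png',cv2.resize(g,(800,600),interpolation=cv2.INTER_CUBIC))
E
```

```text
pos [511.7  46.2 269.3] yaw 4.42 t 17.6 shift [  0.3   0.2 103.5] turn 0.82 F [0.2 0.2 0.2] op 0.497
```

View pics/s5c.png

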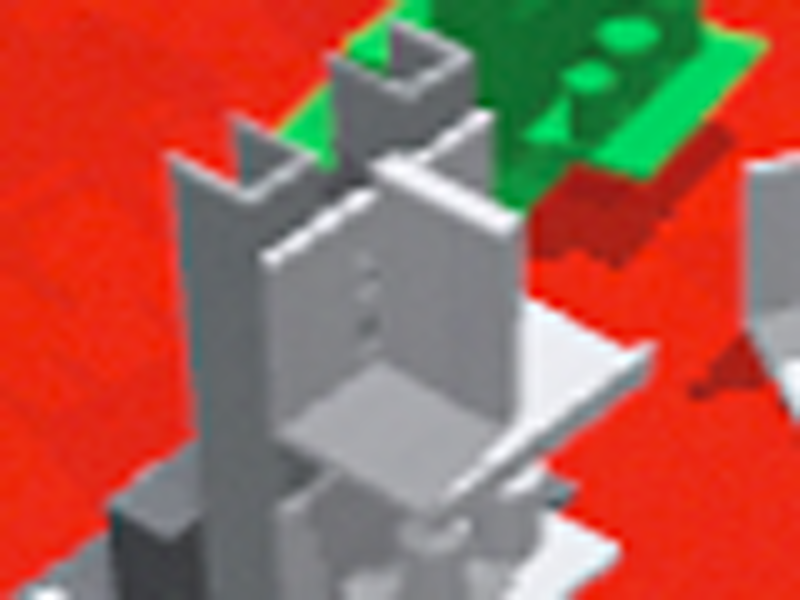

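The bracket hangs level and flush on both uprights, with plate corners at (268,258) and (490,115). The gripper is well clear. The roller isn't visible behind the plate, but the drop and bottom-out fit the home position. Handing in.

```bash
python3 -c "
from cell import env
print(env.job_done())"
```

```text
the job is handed in; nothing more can be done
None
```

The bracket hangs released, level and flush in the grey rack's upper slots. The drop past the roller and the stop about 19 mm down fit it being home and latched, though I couldn't see the catch and `job_done()` returned no verdict. Nothing else was touched as far as I saw.

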